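# Let two reels out of their gravity dispensers

### The arm

A 6-joint arm with a two-finger parallel gripper is mounted at the origin on the work surface. World frame = base frame: x ahead of the robot, y to its left, z up, the work surface at z = 0. Lengths are in mm, angles in rad, forces in N, time in s.
With the tool pointing down it reaches from about 350 to 875 mm from the base axis. Payload 4.2 kg.
Tool frame: the origin (TCP) lies at the very end of the fingers, on their centre line; the grasp point (between the pads) lies 19 mm behind it; z points along the fingers, y is the line along which they close (so a half turn about z gives the same grasp; the last joint's range is limited). The gripper opens to 85 mm and grips with 20 to 120 N. Pads are 22 mm wide; open, the fingers measure 114 mm over their backs; the gripper's body (76 mm by 85 mm) begins 54 mm behind the grasp point. The pads swing forward as they close: fully open they stand 13 mm farther back than shut.
Start: joints at [1.528, 0.385, 0.008, 0, -1.194, -0.259], TCP at [185.742, 596.74, 231.312] pointing down, gripper open.
Joint ranges: [-3.14, 3.14], [-1.21, 2.06], [-1.07, 1.41], [-3.16, 2.05], [-2.99, -0.16], [-3.1, 3.1]. Speed limits (rad/s): [2.79, 2.79, 3.14, 3.14, 3.14, 3.14].

### API

Orientations are given as a unit quaternion [x, y, z, w].
In Python, from bench import read_state, get_image, camera_model, job_done gives the robot as it stands.
- The arm moves only by the shell command python3 -m handwheel 'ROWS'. ROWS is JSON, a list of rows, each a list of 7 numbers: the shift along the tool's x, y, z in m, then the turn, a rotation vector about the tool's x, y, z in rad, then the gripper's target within -1 to 1 (fully open at 1, half-way at 0, shut at -1). In form: [[dx, dy, dz, wx, wy, wz, jaw], ...]. A call has 1 to 10 rows; each row is the pose to reach, as a shift and turn from the pose commanded when the call began, along the tool's axes at that moment; what a row does not reach only later rows make up. A row lasts 1/8 s, in which the tool goes at most 62.5 mm and 10.7 degrees, less where a joint would pass 70% of its speed; a pose out of reach is approached as far as the arm can. A call with a gripper value outside its range is refused whole. The fingers move at their own pace and stop on an object; the grip force is fixed at half the most. Time passes only in rows, so rows that repeat a pose let the fingers close. It gives the time, the measured TCP pose, the force, the opening and the grip force at its end, in the units of the state.
- read_state(): the state, without advancing time (a new reading comes with each control period).
- get_image(name): name is "scene" or "top" or "wrist"; returns (picture, depth): 420x560x3 uint8, blue, green, red; 420x560 float32, mm along the optical axis (not along the pixel's ray), 0 where there is no reading.
- camera_model(name): a dict with "K" (3x3 intrinsics, pixels), "rvec" (rotation vector, rad) and "tvec" (3), from world to camera coordinates, as OpenCV has them; the wrist camera has in their place "hand_eye" (4x4, takes a point from camera to tool coordinates, whose origin is the TCP and whose axes are the flange's). Camera axes: x right, y down, z forward; pixel columns grow to the right and rows downward; lengths in mm; the calibration is good to about 2 mm. A picture is of the moment at which its call begins: read the wrist's pose just before it. camera_model takes no time and is no camera call.
- job_done(): hands the job in; it is judged then, once.
The state is a dict: "clock": time; "joints": joint angles; "joint_vel": joint speeds; "joint_efforts": joint torques, N m; "position": TCP position; "ee_rot": TCP orientation; "contact_force": force on the tool from outside, world axes, zero at the start; "wrist_torque": the same for the moment, N m; "gripper_width": finger opening in mm; "grasp_force": force on a finger pad.
Only numpy, scipy, OpenCV 4.12 (cv2) and the standard library are available. Lean on these libraries where they do the work, as an engineer would, in place of code of your own. Each camera call takes 0.05 s, during which the arm holds its last target. There are 200 camera calls.

### The job

Two alike gravity dispensers each hold one reel behind a gate. Let out the larger reel first: press the black pad of its lever all the way down, keep it down until the reel has rolled to the end stop, and let the lever come back up so that the gate is shut again; then let out the smaller reel the same way. Work the levers only, without touching the reels or picking anything up, and leave the other things on the table where they are.

Things in the scene. Friction and masses are not known exactly. Their poses are not given: they have to be found in the camera images.
- dispenser_large: holds the larger reel (left or right): fixed metal dispenser (the two are alike), in mm. Origin at table level under the channel's middle line; +x is the way the reel rolls (roughly away from the robot), z up. Channel x 0 to 190, 54 wide, floor falling 10 deg towards +x; gate across it at x = 85 (floor 45 high there); end stop at x = 189. Lever at y = +44, pivot x = -60, 125 high, cheeks 140 high.
- dispenser_small: dispenser that holds the smaller reel; built and framed exactly as dispenser_large. Both have a base plate x -110 to +190, y -48 to +68 mm, 6 thick, and channel walls 24 above the floor
- lever_large (a joint): rocking lever of the larger reel's dispenser, rad: 0 = at rest, gate shut; 0.42 = pad fully down, gate fully up. A spring returns it when let go. 3 to 7 N on the pad moves it. The gate clears the reel from about 0.36 rad and must stay up until the reel has rolled past (about 0.5 s).
- lever_small (a joint): rocking lever of the smaller reel's dispenser, rad: 0 = at rest, gate shut; 0.42 = pad fully down, gate fully up. A spring returns it when let go. 3 to 7 N on the pad moves it. The gate clears the reel from about 0.23 rad and must stay up until the reel has rolled past (about 0.5 s).
- pad_large (a point): centre of the top face of the black pad (44 x 44 x 8 mm) on the robot-side end of the larger reel's lever; 133 mm above the table at rest; fully pressed it is about 39 mm lower and 5 mm nearer to the pivot. It swings about a level axis 95 mm from it. Free space below it.
- pad_small (a point): centre of the top face of the black pad (44 x 44 x 8 mm) on the robot-side end of the smaller reel's lever; 133 mm above the table at rest; fully pressed it is about 39 mm lower and 5 mm nearer to the pivot. It swings about a level axis 95 mm from it. Free space below it.
- reel_large: white plastic reel (two round flanges, dark tape between), 60 mm diameter, 46 mm wide, about 120 g, standing on its rims in its dispenser's channel against the gate, axle across. Origin at its centre; y is its axle, x and z turn as it rolls. At the end stop its centre is at about x = 159 mm in its dispenser's frame.
- reel_small: white plastic reel (two round flanges, dark tape between), 38 mm diameter, 46 mm wide, about 60 g, standing on its rims in its dispenser's channel against the gate, axle across. Origin at its centre; y is its axle, x and z turn as it rolls. At the end stop its centre is at about x = 170 mm in its dispenser's frame.
- carton: bystander, sizes in mm: small cardboard carton 70 x 60 x 60 (height)
- jar: bystander, sizes in mm: closed jar, diameter 50, 75 high
- tape_roll: bystander, sizes in mm: roll of packing tape lying flat, diameter 84, 24 high
- reel_stack: bystander, sizes in mm: two flat white component reels, stacked and joined, diameter 178, 29 high
- long_carton: bystander, sizes in mm: flat cardboard carton 100 x 70 x 50 (height)
- screwdriver: bystander, sizes in mm: screwdriver 180 long, lying flat; origin on its length
- tray: bystander, sizes in mm: grey open plastic tray 120 x 90 x 40 (height)

How it is judged (in metres and radians):
On the way, in this order (a step that is already met when the one before it is completed fails the run):
1. the larger reel lies at its end stop with its lever back up, while the smaller reel still waits behind its shut gate (x of reel_large in the frame of dispenser_large between 0.1465 and 0.1665 m and y of reel_large in the frame of dispenser_large between -0.012 and 0.012 m and z of reel_large in the frame of dispenser_large below 0.075 m and linear speed of reel_large below 0.03 m/s and value of joint each of lever_large, lever_small below 0.06 rad and x of reel_small in the frame of dispenser_small below 0.075 m), for 0.2 s.
2. the pad of the smaller reel's lever is pressed down and its gate lifted (value of joint lever_small above 0.19 rad), for 0.05 s.
3. the smaller reel lies at its end stop with its lever back up (x of reel_large in the frame of dispenser_large between 0.1465 and 0.1665 m and y of reel_large in the frame of dispenser_large between -0.012 and 0.012 m and z of reel_large in the frame of dispenser_large below 0.075 m and linear speed of each of reel_large, reel_small below 0.03 m/s and value of joint each of lever_large, lever_small below 0.06 rad and x of reel_small in the frame of dispenser_small between 0.1575 and 0.1775 m and y of reel_small in the frame of dispenser_small between -0.012 and 0.012 m and z of reel_small in the frame of dispenser_small below 0.075 m), for 0.2 s.
At the end, for the whole second after the job is handed in: Both reels rest against the end stops of their own channels (centre within 12 mm of that place along the channel and 12 mm of its middle line, slower than 30 mm/s), and both levers are back up (below 0.06 rad, gates shut) (all of step 3); the robot touches nothing.
It fails at once if the smaller lever is pressed before the larger reel is down at its end stop (value of joint lever_small above 0.12 rad and x of reel_large in the frame of dispenser_large below 0.14 m).
It fails at once if the robot touches a reel (contact force between any of the fingers, the arm and reel_large above 0.5 N or contact force between any of the fingers, the arm and reel_small above 0.5 N).
It fails at once if a reel is lifted out of its channel (z of reel_large in the frame of dispenser_large above 0.13 m or z of reel_small in the frame of dispenser_small above 0.13 m).
It fails at once if a bystander is moved by more than 25 mm or lifted (distance of any of carton, jar, tape_roll, reel_stack, long_carton, screwdriver, tray from where it was at the start of the episode above 0.025 m).
It also fails if it takes over 48 s, if anything falls off the work surface, if the arm or the gripper's body presses on something with over 40 N, if the wrist force passes 120 N, or if a joint passes its speed limit or range.

## Working session

There is one attempt and no reset: what is moved stays moved. The work goes in short steps, Python scripts to look and compute and a shell command to move; the robot and the scene stay as the last step left them, time stands still between calls to the robot, and variables do not carry over. Pictures are saved under pics/ and viewed, at most 10 in all, crops included, and the job is handed in when it is done.

```bash
mkdir -p pics
python3 - <<'E'
from bench import *
import cv2,numpy as np
s=read_state();print(s['position'],s['ee_rot'],s['clock'],s['contact_force'])
for n in ['scene','top']:
    p,d=get_image(n);cv2.imwrite(f'pics/{n}0.png',p);np.save(f'{n}d.npy',d)
E
```

```text
[185.59651307 596.18453069 230.19238901] [ 9.88619480e-01 -1.50433635e-01 -1.16088189e-04  1.10972279e-03] 0.0 [ 0.19672241 -0.6091306   0.1905019 ]
```

View pics/top0.png

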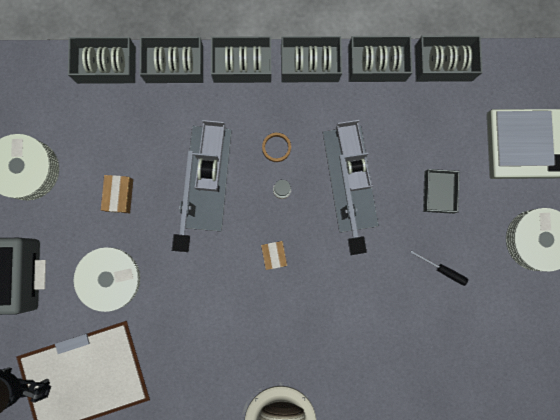

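View pics/scene0.png

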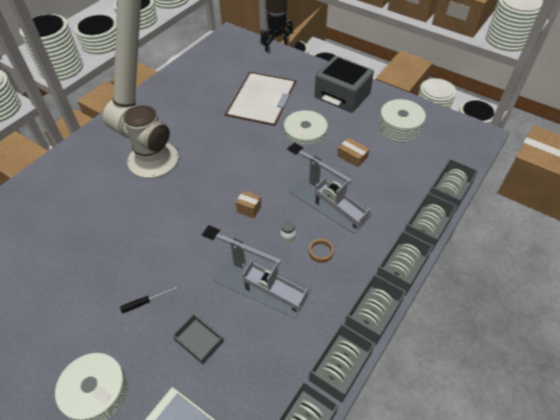

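The top picture shows the left dispenser with its pad at about (180,243) and reel at (207,170), and the right one with its pad at (358,245) and reel at (357,166). The left reel looks larger, so I'll check that with depth and an enlarged crop.

```bash
cat > h.py <<'E'
import numpy as np,cv2
from bench import camera_model
def cloud(d,n='top'):
    c=camera_model(n);K=np.array(c['K']);R=cv2.Rodrigues(np.array(c['rvec'],float))[0];t=np.array(c['tvec'],float).ravel()
    v,u=np.indices(d.shape);P=np.stack([(u-K[0,2])/K[0,0]*d,(v-K[1,2])/K[1,1]*d,d],-1)
    return (P-t)@R
E
python3 - <<'E'
import numpy as np,cv2
from h import *
d=np.load('topd.npy');W=cloud(d);im=cv2.imread('pics/top0.png')
for n,(u,v),(ru,rv) in [('L',(180,243),(207,170)),('R',(358,245),(357,166))]:
    sl=np.s_[v-16:v+17,u-16:u+17];w=W[sl];m=(w[...,2]>115)&(im[sl].max(-1)<60)
    p=w[m];r=cv2.minAreaRect((p[:,:2]).astype(np.float32));print(n,'pad',m.sum(),p.mean(0),np.median(p,0),r)
    sl=np.s_[rv-14:rv+15,ru-14:ru+15];w=W[sl].reshape(-1,3);print(' reel zmax',np.percentile(w[:,2],[80,90,95,99]), W[rv,ru])
    # base direction: lever/wall points high
cv2.imwrite('pics/c.png',cv2.resize(im[110:260,160:400],None,fx=3.3,fy=3.3,interpolation=cv2.INTER_CUBIC))
E
```

```text
L pad 273 [497.34147604 253.41980738 138.29976657] [496.99049848 253.52286292 133.10860894] ((486.84246826171875, 150.60667419433594), (251.17381286621094, 43.35100555419922), 84.07620239257812)
 reel zmax [104.30038282 108.15729664 110.68430962 124.84132188] [693.92324208 188.19356554 107.62952417]
R pad 259 [ 485.39321294 -209.01185061  134.15124575] [ 486.08727506 -209.40758188  134.26123259] ((485.4861145019531, -209.16131591796875), (42.6578254699707, 42.76380920410156), 8.298370361328125)
 reel zmax [ 99.83763544 130.55337175 132.84968876 136.85347748] [ 705.39237621 -223.41302988   83.81634615]
```

View pics/c.png

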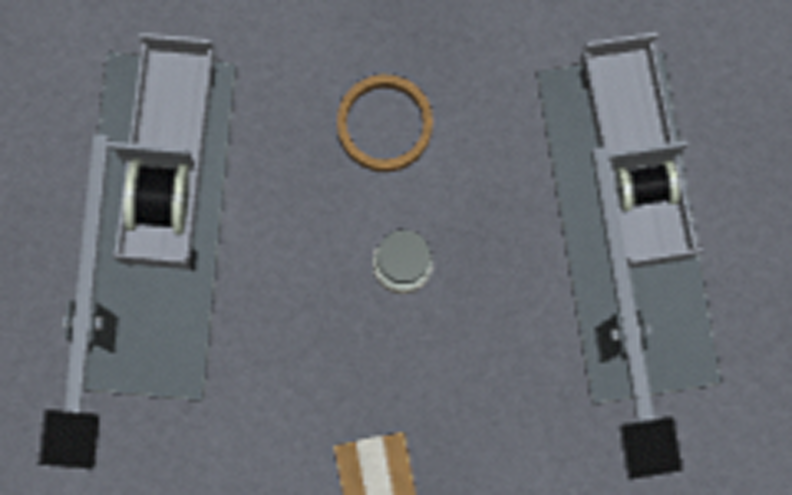

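In the crop the larger reel is on the left, at (155,195), and the smaller one is on the right, at (650,185). So pad_large is the left pad, at about (497, 253.5, 133), and that dispenser is yawed about -5.5°. pad_small is at (485.5, -209), yawed about +9°. I'll move above the left pad with the fingers shut.

```bash
python3 -m handwheel '[[0.05,0.03,0.0,0,0,-0.02,-1],[0.1,0.058,0.01,0,0,-0.05,-1],[0.15,0.088,0.02,0,0,-0.08,-1],[0.2,0.117,0.03,0,0,-0.1,-1],[0.25,0.147,0.04,0,0,-0.13,-1],[0.3,0.176,0.05,0,0,-0.16,-1],[0.35,0.205,0.06,0,0,-0.18,-1],[0.385,0.225,0.066,0,0,-0.2,-1],[0.397,0.235,0.066,0,0,-0.206,-1],[0.397,0.235,0.066,0,0,-0.206,-1]]'
python3 - <<'E'
from bench import *
import cv2,numpy as np
s=read_state();print(s['position'],s['ee_rot'],s['clock'],s['contact_force'],s['gripper_width'])
p,d=get_image('wrist');cv2.imwrite('pics/w1.png',p)
E
```

```text
clock: 1.35
position: [495.0, 253.8, 165.1]
ee_rot: [0.999, -0.049, -0.0, 0.0]
contact_force: [0.7, 0.8, 0.8]
gripper_width: -0.1
grasp_force: 0.0
[495.04012251 253.81984804 165.14406203] [ 9.98812857e-01 -4.87116523e-02 -1.96185076e-04  1.10452720e-04] 1.35 [0.70726279 0.84099727 0.83283344] -0.07569682872915039
```

View pics/w1.png

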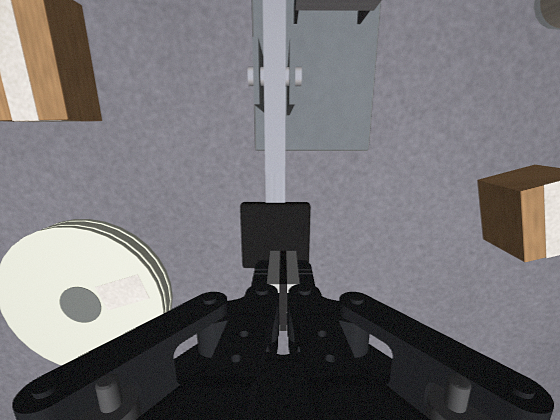

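The pad, around (275,235), is square under the fingers and the lever runs straight up the picture, so alignment is good. Next I'll press.

```bash
python3 -m handwheel '[[0,0,0.01,0,0,0,-1],[0,0,0.02,0,0,0,-1],[0,0,0.028,0,0,0,-1],[0,0,0.035,0,0,0,-1],[0,0,0.042,0,0,0,-1],[0.001,0,0.05,0,0,0,-1],[0.002,0,0.057,0,0,0,-1],[0.003,0,0.062,0,0,0,-1],[0.003,0,0.065,0,0,0,-1],[0.003,0,0.065,0,0,0,-1]]'
```

```text
clock: 2.65
position: [498.3, 254.1, 100.4]
ee_rot: [0.999, -0.048, 0.0, -0.0]
contact_force: [-2.8, 0.3, 3.8]
gripper_width: -0.2
grasp_force: 2.5
```

```bash
python3 -m handwheel '[[0,0,0.001,0,0,0,-1],[0,0,0.002,0,0,0,-1],[0,0,0.003,0,0,0,-1],[0,0,0.003,0,0,0,-1],[0,0,0.003,0,0,0,-1],[0,0,0.003,0,0,0,-1]]'
python3 - <<'E'
from bench import *
from h import *
p,d=get_image('top');cv2.imwrite('pics/t2.png',cv2.resize(p[110:260,160:400],None,fx=3.3,fy=3.3,interpolation=cv2.INTER_CUBIC))
s=read_state();print(s['contact_force'],s['position'])
E
```

```text
clock: 3.4
position: [498.9, 254.2, 97.9]
ee_rot: [0.999, -0.048, 0.001, -0.0]
contact_force: [0.1, -1.0, 5.3]
gripper_width: 0.2
grasp_force: 2.5
[-0.30232882 -1.05676178  4.76165802] [498.89346078 254.13572659  97.9366119 ]
```

View pics/t2.png

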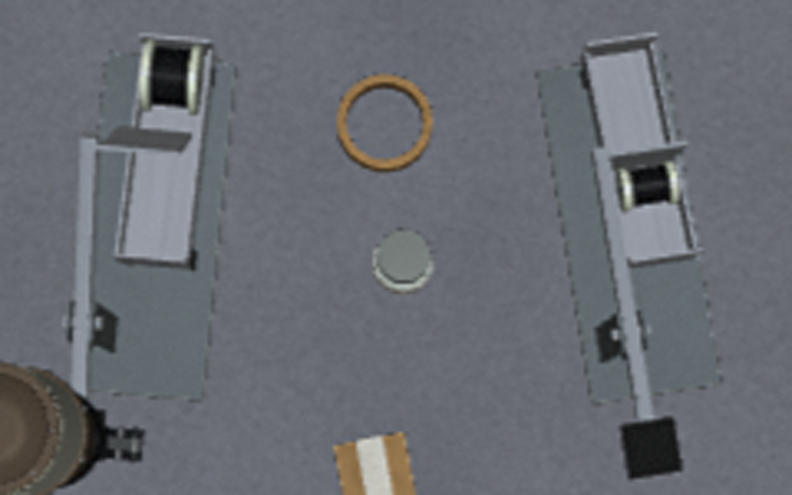

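The larger reel has rolled to the end stop, at (172,75), and the other dispenser is unchanged. I'll let the lever up.

```bash
python3 -m handwheel '[[0,0,-0.005,0,0,0,-1],[0,0,-0.01,0,0,0,-1],[0,0,-0.015,0,0,0,-1],[0,0,-0.02,0,0,0,-1],[0,0,-0.026,0,0,0,-1],[0,0,-0.033,0,0,0,-1],[0,0,-0.042,0,0,0,-1],[0,0,-0.06,0,0,0,-1],[0,0,-0.09,0,0,0,-1],[0,0,-0.125,0,0,0,-1]]'
python3 - <<'E'
from bench import *
from h import *
d0=np.load('topd.npy')
p,d=get_image('top');cv2.imwrite('pics/t3.png',cv2.resize(p[110:260,160:400],None,fx=3.3,fy=3.3,interpolation=cv2.INTER_CUBIC))
s=read_state();print(s['contact_force'],s['position'],s['ee_rot'])
W=cloud(d);w=W[118:150,196:228].reshape(-1,3);m=w[:,2]>73;print(w[m][:,:2].mean(0),w[m].min(0),w[m].max(0))
E
```

```text
clock: 4.7
position: [498.2, 253.9, 222.9]
ee_rot: [0.999, -0.048, 0.0, 0.0]
contact_force: [0.1, 0.3, 0.5]
gripper_width: -0.3
grasp_force: 0.0
[1.2982693  0.98172772 3.73831395] [500.90723278 255.32735848 228.88531208] [ 0.99886146 -0.04740641  0.00460858 -0.00268012]
[802.44937015 178.65896357] [460.26119323  27.10359412  73.04606556] [ 840.74111287  205.94838338 1548.43646516]
```

View pics/t3.png

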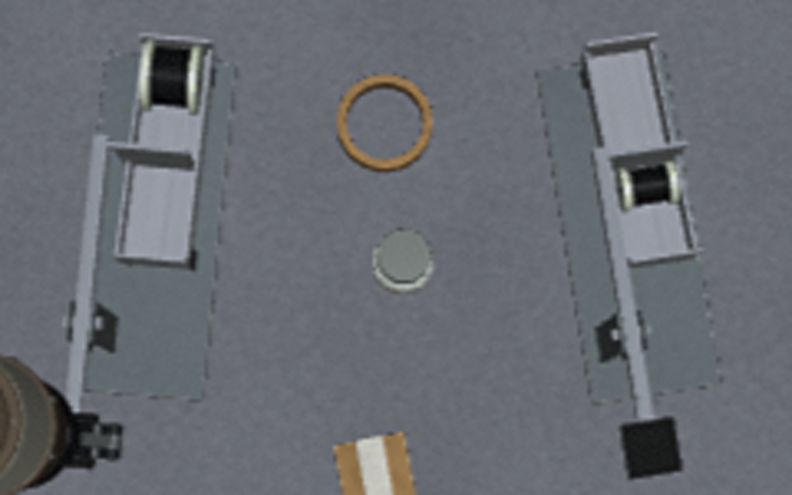

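The gate is back down at (155,155) and the larger reel is still at the stop, at (172,75). Step 1 is met, so I'll go above the right pad.

```bash
python3 -m handwheel '[[0.003,0.04,0,0,0,-0.02,-1],[0.006,0.095,0,0,0,-0.05,-1],[0.01,0.15,0,0,0,-0.08,-1],[0.013,0.205,0,0,0,-0.11,-1],[0.017,0.26,0,0,0,-0.14,-1],[0.02,0.315,0,0,0,-0.17,-1],[0.024,0.37,0,0,0,-0.2,-1],[0.027,0.42,0,0,0,-0.23,-1],[0.03,0.455,0,0,0,-0.247,-1],[0.03,0.462,0,0,0,-0.247,-1]]'
python3 -m handwheel '[[0,0,0,0,0,0,-1],[0,0,0.02,0,0,0,-1],[0,0,0.04,0,0,0,-1],[0,0,0.055,0,0,0,-1],[0,0,0.057,0,0,0,-1],[0,0,0.057,0,0,0,-1]]'
python3 - <<'E'
from bench import *
import cv2
p,d=get_image('wrist');cv2.imwrite('pics/w4.png',p)
E
```

```text
clock: 6.0
position: [483.6, -210.7, 222.2]
ee_rot: [0.997, 0.074, 0.0, 0.0]
contact_force: [0.5, 0.4, -0.1]
gripper_width: 0.0
grasp_force: 0.0
clock: 6.75
position: [484.1, -208.4, 165.8]
ee_rot: [0.997, 0.076, 0.0, 0.0]
contact_force: [0.5, 0.1, -0.5]
gripper_width: -0.4
grasp_force: 0.0
```

View pics/w4.png

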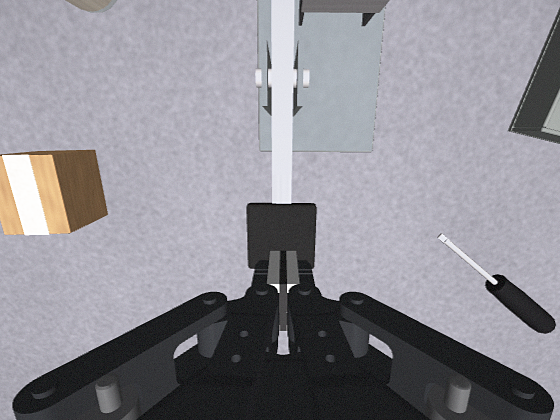

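The pad, around (282,235), is centred and aligned under the fingers. I'll use the same press here.

```bash
python3 -m handwheel '[[0,0,0.01,0,0,0,-1],[0,0,0.02,0,0,0,-1],[0,0,0.028,0,0,0,-1],[0,0,0.035,0,0,0,-1],[0,0,0.042,0,0,0,-1],[0.001,0,0.05,0,0,0,-1],[0.002,0,0.057,0,0,0,-1],[0.003,0,0.062,0,0,0,-1],[0.003,0,0.065,0,0,0,-1],[0.003,0,0.068,0,0,0,-1]]'
python3 -m handwheel '[[0,0,0,0,0,0,-1],[0,0,0,0,0,0,-1],[0,0,0,0,0,0,-1],[0,0,0,0,0,0,-1],[0,0,0,0,0,0,-1],[0,0,0,0,0,0,-1],[0,0,0,0,0,0,-1]]'
python3 - <<'E'
from bench import *
from h import *
p,d=get_image('top');cv2.imwrite('pics/t5.png',cv2.resize(p[110:260,160:400],None,fx=3.3,fy=3.3,interpolation=cv2.INTER_CUBIC))
E
```

```text
clock: 8.05
position: [487.2, -208.2, 97.4]
ee_rot: [0.997, 0.076, 0.001, 0.0]
contact_force: [-2.1, 0.5, 3.9]
gripper_width: 0.0
grasp_force: 2.6
clock: 8.93
position: [487.1, -208.2, 97.5]
ee_rot: [0.997, 0.076, 0.001, 0.0]
contact_force: [-0.2, 1.3, 4.7]
gripper_width: 0.0
grasp_force: 2.5
```

View pics/t5.png

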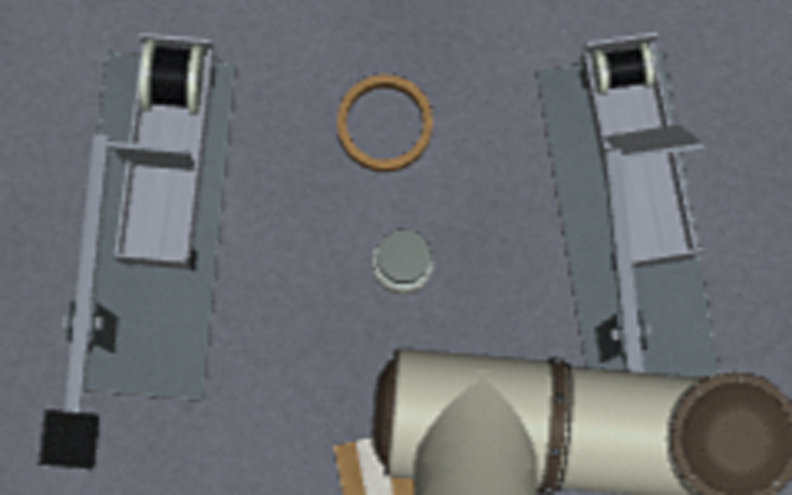

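Both reels are at their end stops, at (172,75) and (625,67). I'll release this lever.

```bash
python3 -m handwheel '[[0,0,-0.005,0,0,0,-1],[0,0,-0.01,0,0,0,-1],[0,0,-0.015,0,0,0,-1],[0,0,-0.02,0,0,0,-1],[0,0,-0.026,0,0,0,-1],[0,0,-0.033,0,0,0,-1],[0,0,-0.042,0,0,0,-1],[0,0,-0.06,0,0,0,-1],[0,0,-0.09,0,0,0,-1],[0,0,-0.125,0,0,0,-1]]'
python3 -m handwheel '[[0,0,0,0,0,0,-1],[0,0,0,0,0,0,-1],[0,0,0,0,0,0,-1],[0,0,0,0,0,0,-1]]'
python3 - <<'E'
from bench import *
from h import *
p,d=get_image('top');cv2.imwrite('pics/t6.png',cv2.resize(p[110:260,160:400],None,fx=3.3,fy=3.3,interpolation=cv2.INTER_CUBIC))
E
```

```text
clock: 10.22
position: [487.3, -208.0, 223.1]
ee_rot: [0.997, 0.076, 0.001, -0.0]
contact_force: [0.8, -0.1, -0.9]
gripper_width: -0.5
grasp_force: 0.0
clock: 10.72
position: [486.3, -208.2, 221.4]
ee_rot: [0.997, 0.076, -0.001, -0.0]
contact_force: [-0.0, -1.3, 0.2]
gripper_width: -0.1
grasp_force: 0.0
```

View pics/t6.png

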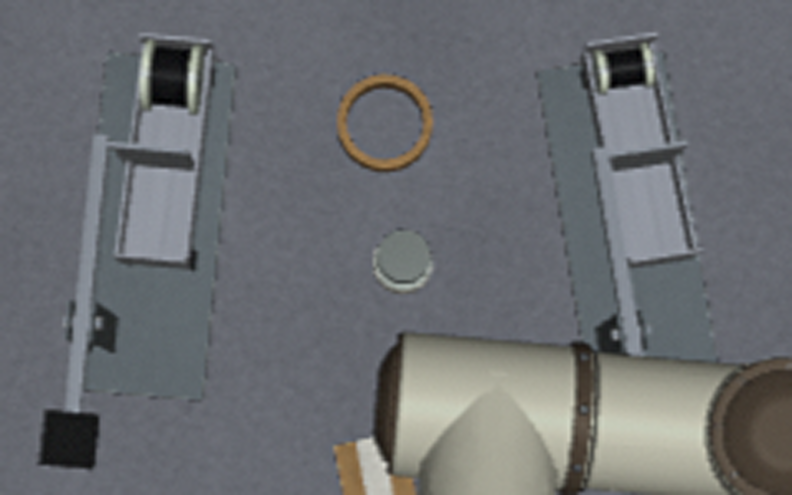

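Both gates are shut, at (155,155) and (648,155), both reels are at their stops, and the arm is clear of everything.

```bash
python3 -c "from bench import job_done; print(job_done())"
```

```text
the job is handed in; nothing more can be done
None
```

I let out the larger reel and then the smaller one; the last picture showed both at their end stops with both gates shut and the arm clear, and I handed the job in at about 11 s, but no verdict came back.

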